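# Pack the baking kit into the stacking trays

## Task

Pack the baking kit away: first fold the steel carrying bail of the deep bottom tray right down past its end, then stand the loaf tin upright on that tray's floor. Next gently lower the shallow top tray onto the bottom tray, without dropping it, so that its four corner lugs go fully home in the corner sockets, and finally lay the rolling pin on the floor of the top tray. Leave everything released and still, and leave the scale, bowl and jar alone.

Things in the scene. Friction and masses are not known exactly. Their poses are not given: they have to be found in the camera images.
- bottom_tray: Deep white plastic tray, loose, 1.2 kg, 200 (x) x 160 (y) x 75 mm, walls and floor 5 mm. Origin: centre of underside, z up; x axis within 0.3 rad of world +x. In each corner a 30 x 30 mm post flush with the rim. Free floor: 130 (x) x 150 mm between posts across the middle; 90 mm (y) wide over the full length.
- sockets (a point): Centre of the bottom tray's mouth, at rim height (z 75 mm in its frame). The four square sockets, 20 mm wide, 16 mm deep, open upwards in the corner posts at x +-80, y +-60 mm from here.
- bail (a joint): Hinge of the bottom tray's steel bail, rad: 0 upright over the tray's middle (blocking its mouth), growing as it folds towards the tray's +x end; stop at 1.57, where it lies level, outside the end wall and below the rim. Starts 0 to 0.45. Stiff pivots: it stays where left; about 2 N at the bar moves it.
- bail_bar (a point): Middle of the bail's cross bar: round, 10 mm diameter, 176 mm long, along the bottom tray's y axis. Pivot line at x 0, z 55 mm in the bottom tray's frame, arms outside its long walls at y +-88 mm. The bar is 115 mm from the pivot line: 170 mm above the bench when upright, 55 mm when folded.
- top_tray: Shallow white plastic tray, loose, about 0.45 kg, 200 (x) x 160 (y) mm like the bottom tray. Origin: centre, level with the lug tips, z up; x axis starts within 0.3 rad of world +x. Underside at z 12, floor at z 17, rim at z 48 mm, walls 5 mm. Four lugs below: 16 mm round, 12 mm long, tapered tips, at x +-80, y +-60 mm. Seated, its origin is 63 mm above the bottom tray's; a half turn fits too.
- top_grip (a point): Centre of the top tray's bridge handle, at z 57 mm in its frame: a bar along the tray's y, 14 mm thick (x), 14 mm high, 118 mm long, on posts at y +-52 mm, with an open gap of 33 mm between it and the floor. It leaves a bay of 88 (x) x 150 mm (y) on each side, centred at x +-51 mm: beside the pin it has no room for fingers opened wide.
- tin: Open loaf tin of dark steel, loose, about 0.25 kg, 130 (x) x 50 (y) x 50 (z) mm, walls 3 mm. Origin: centre of its underside, z up.
- pin_center (a point): Centre of the small loose beech rolling pin lying on the bench, 0.12 kg: barrel 32 mm diameter, 84 mm long, a thin knob (16 mm diameter, 18 mm long) on each end, 120 mm in all. The point is on its axis, 16 mm above what it lies on; its x axis runs along the pin.
- scale: Bystander: grey bench scale with a steel top, 130 x 160 x 47 mm. Origin: centre of its underside.
- bowl: Bystander: steel bowl, 130 mm wide, 60 mm high. Origin: centre of its underside.
- jar: Bystander: glass jar with a steel cap, 72 mm wide, 90 mm high. Origin: centre of its underside.
- pin: The same rolling pin; its origin lies 16 mm off its axis (below it at the start) and turns with it as it rolls, so use pin_center.
Mind the look-alikes: they are no part of the job. Of the things shaped like the pin, the wooden one is meant.

How it is judged:
On the way, in this order (a step that is already met when the one before it is completed fails the run):
1. the bail is folded down past the tray's end (value of joint bail above 1.4 rad), for 0.2 s.
2. the tin stands upright on the bottom tray's floor, released, the bail still down (value of joint bail above 1.4 rad and x of tin in the frame of bottom_tray between -0.07 and 0.07 m and y of tin in the frame of bottom_tray between -0.06 and 0.06 m and z of tin in the frame of bottom_tray below 0.012 m and angle between tin's own z axis and vertical below 0.12 rad and contact force between the fingers and tin below 0.2 N), for 0.2 s.
3. the top tray is seated on the bottom tray, lugs home, and released, the tin inside (value of joint bail above 1.4 rad and x of tin in the frame of bottom_tray between -0.07 and 0.07 m and y of tin in the frame of bottom_tray between -0.06 and 0.06 m and z of tin in the frame of bottom_tray below 0.012 m and angle between tin's own z axis and vertical below 0.12 rad and x of top_tray in the frame of bottom_tray between -0.006 and 0.006 m and y of top_tray in the frame of bottom_tray between -0.006 and 0.006 m and z of top_tray in the frame of bottom_tray between 0.058 and 0.067 m and angle between the x axis of top_tray and the x axis of bottom_tray, either way round below 0.06 rad and angle between the z axis of top_tray and the z axis of bottom_tray, either way round below 0.03 rad and angle between top_tray's own z axis and vertical below 0.06 rad and contact force between the fingers and top_tray below 0.2 N), for 0.2 s.
4. the rolling pin lies on the floor of the seated top tray, released (x of top_tray in the frame of bottom_tray between -0.006 and 0.006 m and y of top_tray in the frame of bottom_tray between -0.006 and 0.006 m and z of top_tray in the frame of bottom_tray between 0.058 and 0.067 m and angle between the x axis of top_tray and the x axis of bottom_tray, either way round below 0.06 rad and angle between the z axis of top_tray and the z axis of bottom_tray, either way round below 0.03 rad and angle between top_tray's own z axis and vertical below 0.06 rad and x of pin_center in the frame of top_tray between -0.095 and 0.095 m and y of pin_center in the frame of top_tray between -0.075 and 0.075 m and z of pin_center in the frame of top_tray between 0.027 and 0.04 m and contact force between the fingers and pin below 0.2 N), for 0.2 s.
At the end, for the whole second after the job is handed in: Bail beyond 1.4 rad; bottom tray level on the bench, tin upright on its floor; top tray seated: origin 58-67 mm above the bottom tray's, within 6 mm along x and y, 0.06 rad in turn, 0.03 rad in tilt; pin in it, centre 27-40 mm above its origin; all released and at rest (below 0.03 m/s) (all of step 2 and all of step 4 and angle between bottom_tray's own z axis and vertical below 0.05 rad and height (world z) of bottom_tray below 0.01 m and contact force between the fingers and bottom_tray below 0.2 N and contact force between the fingers and top_tray below 0.2 N and linear speed of each of bottom_tray, top_tray, tin, pin below 0.03 m/s); the robot touches nothing.
It fails at once if the top tray is dropped: it falls faster than 0.6 m/s with no finger on it (linear speed of top_tray above 0.6 m/s and contact force between the fingers and top_tray below 0.2 N).
It fails at once if the scale, bowl or jar is moved more than 30 mm (distance of any of scale, bowl, jar from where it was at the start of the episode above 0.03 m).
It also fails if it takes over 72 s, if anything falls off the work surface, if the arm or the gripper's body presses on something with over 40 N, if the wrist force passes 120 N, or if a joint passes its speed limit or range.

## Robot

A 7-joint arm with a two-finger parallel gripper is mounted at the origin on the work surface. World frame = base frame: x ahead of the robot, y to its left, z up, the work surface at z = 0. Lengths are in m, angles in rad, forces in N, time in s.
With the tool pointing down it reaches from about 0.4 to 0.9 m from the base axis. Payload 5.5 kg.
Tool frame: the origin (TCP) lies at the very end of the fingers, on their centre line; the grasp point (between the pads) lies 19 mm behind it (robot.grasp_offset is the z of the grasp point in the tool frame, in m); z points along the fingers, y is the direction in which the jaws open and shut (so a half turn about z gives the same grasp; the last joint's range is limited). The gripper opens to 92 mm and grips with 3 to 60 N. Pads are 19 mm wide; open, the fingers measure 130 mm over their backs; the gripper's body (75 mm by 190 mm) begins 47 mm behind the grasp point.
Start: joints at [-1.012, 0.501, -0.427, 1.55, 0.221, 1.138, -0.21], TCP at [0.189, 0.622, 0.227] pointing down, gripper open.
Joint ranges: [-2.88, 2.88], [-0.31, 2.03], [-1.54, 1.56], [0.2, 2.42], [-1.41, 4.55], [0.19, 2.02], [-2.57, 2.57]. Speed limits (rad/s): [2.57, 2.57, 3.14, 3.14, 3.14, 3.14, 3.14].

## Interface

Orientations are given as [roll, pitch, yaw] about the fixed x, y, z axes, in that order (R = Rz(yaw) Ry(pitch) Rx(roll)).
In Python, from station import readout, vision, ticket, robot gives the robot as it stands. The module is installed in compiled form; this text tells all that it offers.
- The arm moves only by the tool drive_tool, never from a script. Its argument "increments" is a list of rows, each a list of 3 entries, a list of its own where there are three numbers: the shift along the tool's x, y, z in mm, then the turn about the tool's z in degrees, then the opening, from 0 (shut) to 1 (fully open). A call has 1 to 10 rows; each row shifts and turns the commanded pose from where the row before left it, along the tool's axes as they then stand; what a row does not reach is not made up. A row lasts 1/10 s, in which the tool goes at most 50 mm and 8.59 degrees, less where a joint would pass 70% of its speed; a pose out of reach is approached as far as the arm can. A call with a gripper value outside its range is refused whole. The fingers move at their own pace and stop on an object; "squeeze" is the grip in N (left out, the last holds). Time passes only in rows, so rows that do not move let the fingers close. It gives the time, the measured TCP pose, the force and the opening at its end, in the units of the state.
- readout.sense(): the state, without advancing time (a new reading comes with each control period).
- vision.grab_frame(name): name is "scene" or "top" or "wrist"; returns (picture, depth): 384x512x3 uint8, red, green, blue; 384x512 float32, m along the optical axis (not along the pixel's ray), 0 where there is no reading.
- vision.camera_model(name): a dict with "intrinsics" (3x3 intrinsics, pixels), "rvec" (rotation vector, rad) and "tvec" (3), from world to camera coordinates, as OpenCV has them. Camera axes: x right, y down, z forward; pixel columns grow to the right and rows downward; lengths in m; the calibration is good to about 2 mm. A picture is of the moment at which its call begins: read the wrist's pose just before it. camera_model takes no time and is no camera call; for the wrist camera it gives the pose at the moment of the call.
- ticket.job_done(): hands the job in, once; it reports no verdict.
The state is a dict: "clock": time; "joint_positions": joint angles; "qd": joint speeds; "joint_torque": joint torques, N m; "position": TCP position; "eef_rot": TCP orientation; "force": force on the tool from outside, world axes, zero at the start; "torque": the same for the moment, N m; "finger_gap": finger opening in m.
Only numpy, scipy, OpenCV 4.12 (cv2) and the standard library are available. Lean on these libraries where they do the work, as an engineer would, in place of code of your own. Each camera call takes 0.05 s, during which the arm holds its last target. There are 200 camera calls.

## Working session

There is one attempt and no reset: what is moved stays moved. The work goes in short steps, Python scripts to look and compute and a tool call to move; the robot and the scene stay as the last step left them, time stands still between calls to the robot, and variables do not carry over. Pictures are saved under pics/ and viewed, about 8 in all and at most 12, crops included, and the job is handed in when it is done.

Besides the shell and the picture viewer there is one more tool, called as name(argument=value, ...), one argument or row to a line, values as JSON. drive_tool: Moves the arm, as the interface text tells. Its arguments: {"type":"object","properties":{"increments":{"type":"array"},"squeeze":{"type":"number"}},"required":["increments"]}

```bash
mkdir -p pics
cat > h.py <<'E'
import numpy as np, cv2
from station import readout, vision, ticket, robot
def grab(name):
    m=vision.camera_model(name); p,d=vision.grab_frame(name)
    K=np.array(m["intrinsics"]);R=cv2.Rodrigues(np.array(m["rvec"],float))[0];t=np.array(m["tvec"],float).ravel()
    v,u=np.mgrid[0:d.shape[0],0:d.shape[1]]
    c=np.stack([(u-K[0,2])/K[0,0]*d,(v-K[1,2])/K[1,1]*d,d],-1)
    W=(c-t)@R
    W[d==0]=np.nan
    return p,d,W
def save(name,p): cv2.imwrite('pics/'+name+'.png',cv2.cvtColor(p,cv2.COLOR_RGB2BGR))
E
python3 - <<'E'
from h import *
print(readout.sense())
p,d,W=grab('top'); save('top0',cv2.resize(p,(800,600))); np.savez('top0.npz',p=p,d=d,W=W)
p2,d,W=grab('scene'); save('scene0',p2); np.savez('scene0.npz',p=p2,d=d,W=W)
for n in('top','scene'):print(vision.camera_model(n))
E
```

```text
{'clock': 0.0, 'joint_positions': array([-1.01182872,  0.50186039, -0.42680785,  1.55144236,  0.22081651,
        1.13829611, -0.21028951]), 'qd': array([ 2.19735121e-03, -1.16698337e-03, -1.95438264e-04,  4.18386835e-05,
        1.38182547e-03,  3.53981685e-05,  7.41082098e-04]), 'joint_torque': array([ 9.28313129e-04, -5.66600418e+01, -5.81616461e+00, -2.79110259e+01,
       -6.87547890e-02,  3.09494685e-02,  2.01443436e-04]), 'position': array([0.18929159, 0.6210977 , 0.22567515]), 'eef_rot': array([-3.13964985e+00, -6.41708851e-05,  2.84591035e+00]), 'force': array([ 0.62442067, -1.1454263 , -0.61210671]), 'torque': array([-0.01940732,  0.04554877,  0.00699973]), 'finger_gap': 0.09183962335049242}
{'intrinsics': array([[427.06869288,   0.        , 250.57545259],
       [  0.        , 427.06869288, 200.85160016],
       [  0.        ,   0.        ,   1.        ]]), 'rvec': array([ 2.12521641, -2.14043592,  0.15859462]), 'tvec': array([0.05483872, 0.55081244, 1.24053642])}
{'intrinsics': array([[351.44536755,   0.        , 257.53653033],
       [  0.        , 351.44536755, 187.08124346],
       [  0.        ,   0.        ,   1.        ]]), 'rvec': array([ 1.589341  ,  1.75110916, -0.87120381]), 'tvec': array([ 0.01696885, -0.22830463,  1.62275453])}
```

View pics/top0.png

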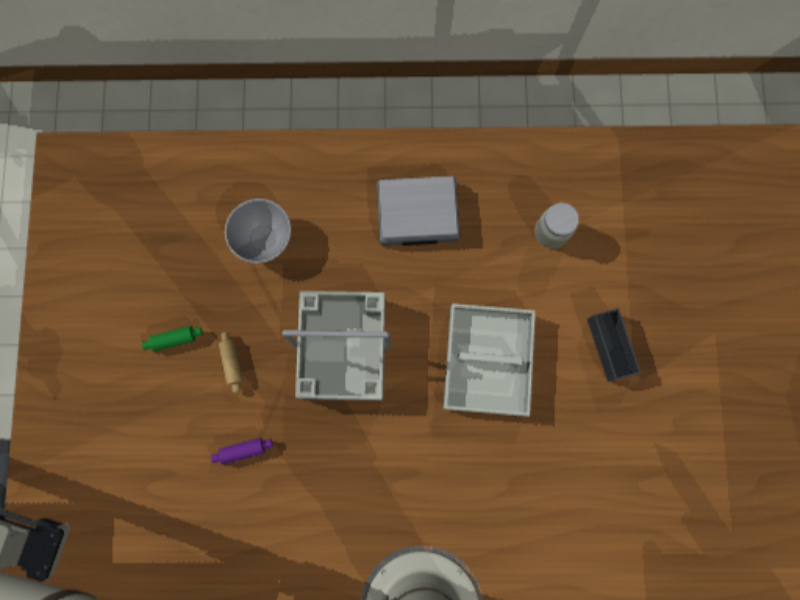

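View pics/scene0.png

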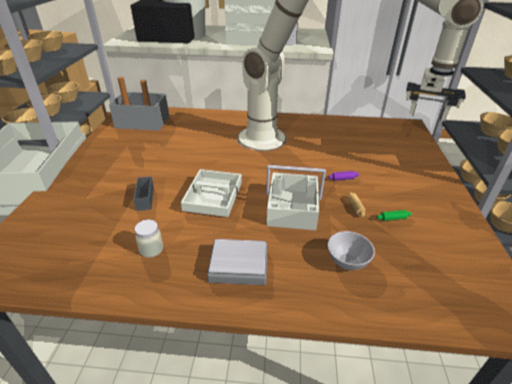

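The top view (800x600) shows the bottom tray at (340,345) with its bail, the top tray at (490,360), the tin at (613,345) and the wooden pin at (230,362). Bystanders are at (258,230), (418,210) and (557,225). World +x is up and +y is left.

```bash
cat > m.py <<'E'
from h import *
z=np.load('top0.npz');W=z['W'];p=z['p']
def box(x0,y0,x1,y1):
    s=1/1.5625
    return W[int(y0*s):int(y1*s),int(x0*s):int(x1*s)].reshape(-1,3),p[int(y0*s):int(y1*s),int(x0*s):int(x1*s)].reshape(-1,3)
def rect(P,n):
    c,sz,a=cv2.minAreaRect(P[:,:2].astype(np.float32)*1000)
    print(n,len(P),'c',np.round(c,1),'sz',np.round(sz,1),'ang',round(a,1),'z',np.round(np.nanpercentile(P[:,2],[1,50,99])*1000,1))
b,_=box(280,280,400,410)
rect(b[(b[:,2]>.068)&(b[:,2]<.08)],'brim')
bl=b[b[:,2]>.1];rect(bl,'bail')
t,_=box(430,290,550,430)
rect(t[(t[:,2]>.04)&(t[:,2]<.053)],'trim');rect(t[t[:,2]>.057],'thandle')
q,_=box(575,295,655,395);rect(q[q[:,2]>.043],'tinrim');rect(q[q[:,2]>.02],'tin')
w,c=box(205,322,255,402);rect(w[w[:,2]>.008],'pin');rect(w[w[:,2]>.022],'barrel')
for n,bx in dict(bowl=(215,190,300,270),scale=(370,170,465,250),jar=(525,195,590,255)).items():
    r,_=box(*bx);rect(r[r[:,2]>.03],n)
E
python3 m.py
```

```text
brim 673 c [491.8 149. ] sz [169.4 200.4] ang 88.9 z [68.2 73.4 78.9]
bail 283 c [497.2 148.3] sz [183.5  13.8] ang 88.4 z [109.2 172.  176.9]
trim 454 c [ 464.8 -134.4] sz [160.6 200.1] ang 84.8 z [40.4 46.1 52.1]
thandle 189 c [ 464.3 -134.3] sz [117.6  14.1] ang 84.5 z [57.5 62.  68.5]
tinrim 175 c [ 492.2 -375.2] sz [129.7  52.8] ang 15.2 z [43.  47.7 53.4]
tin 409 c [ 492.2 -375.2] sz [129.7  52.8] ang 15.2 z [20.4 40.  53.1]
pin 356 c [464.7 367.2] sz [119.1  31.3] ang 14.0 z [11.2 26.2 34.5]
barrel 249 c [468.8 367.9] sz [110.7  29.8] ang 14.5 z [22.2 27.9 34.7]
bowl 543 c [717.5 312.1] sz [126.6 128.3] ang 15.0 z [30.4 49.7 62.7]
scale 1964 c [766.   -1.8] sz [128.8 159.1] ang 2.3 z [30.5 45.2 51.1]
jar 533 c [ 723.3 -271.7] sz [65.8 67.8] ang 4.0 z [32.9 86.6 93.7]
```

drive_tool(
  increments=[
    [[0,0,0],-7.9,0],
    [[0,0,0],-7.9,0],
    [[-20,-36,0],0,0],
    [[-24,-39,0],0,0],
    [[-24,-39,0],0,0],
    [[-24,-39,0],0,0],
    [[-24,-39,0],0,0],
    [[-24,-39,0],0,0],
    [[-24,-39,0],0,0],
    [[-24,-39,0],0,0],
  ],
  squeeze=20,
)

```text
clock: 1.1
position: [0.3717, 0.3071, 0.2266]
eef_rot: [-3.141, -0.0, 3.122]
force: [0.7, 0.8, -1.3]
finger_gap: 0.0165
```

drive_tool(
  increments=[
    [[-24,-39,0],0,0],
    [[-24,-39,0],0,0],
    [[-24,-39,0],0,0],
    [[-24,-40,0],0,0],
    [[0,0,20],0,0],
    [[0,0,30],0,0],
    [[0,0,20],0,0],
    [[0,0,0],0,0],
    [[-6,0,0],0,0],
    [[-6,0,0],0,0],
  ],
)

```text
clock: 2.1
position: [0.4774, 0.1504, 0.1579]
eef_rot: [3.141, 0.002, 3.122]
force: [0.1, 0.7, 0.2]
finger_gap: 0.0002
```

drive_tool(
  increments=[
    [[-8.2,0,0.3],0,0],
    [[-8.2,0,0.8],0,0],
    [[-8.2,0,1.4],0,0],
    [[-8.2,0,2.2],0,0],
    [[-8.2,0,2.8],0,0],
    [[-8.2,0,3.5],0,0],
    [[-8.2,0,4.1],0,0],
    [[-8.2,0,5],0,0],
    [[-8.2,0,6.4],0,0],
    [[-8.2,0,7.9],0,0],
  ],
)

```text
clock: 3.1
position: [0.5588, 0.1483, 0.1217]
eef_rot: [3.142, 0.0, 3.122]
force: [-1.1, 0.1, 0.2]
finger_gap: 0.0005
```

drive_tool(
  increments=[
    [[6,0,0],0,0],
    [[0,0,-40],0,0],
    [[-27,0,0],0,0],
    [[0,0,17],0,0],
    [[-7,0,18],0,0],
    [[-9,0,15],0,0],
    [[-7,0,16],0,0],
    [[-6,0,17],0,0],
    [[-2,0,18],0,0],
    [[0,0,3],0,0],
  ],
)

```text
clock: 4.1
position: [0.6112, 0.1476, 0.0593]
eef_rot: [3.141, 0.002, 3.122]
force: [-5.3, -2.3, 23.5]
finger_gap: 0.0006
```

drive_tool(
  increments=[
    [[0,0,0],0,0],
    [[0,0,-25],0,0],
    [[0,0,-45],0,0],
    [[0,0,-45],0,0],
    [[12,-40,-20],0,0],
    [[12,-45,0],0,0],
    [[12,-45,0],0,0],
    [[12,-45,0],0,0],
  ],
)

```text
clock: 4.9
position: [0.5573, -0.0281, 0.1932]
eef_rot: [-3.141, 0.0, 3.122]
force: [1.4, -1.0, 0.5]
finger_gap: 0.0006
```

Run:
```python
from h import *
p,d,W=grab('top'); save('top1',p); np.savez('top1.npz',p=p,d=d,W=W)
P=W.reshape(-1,3)
Q=P[(abs(P[:,0]-.607)<.03)&(abs(P[:,1]-.148)<.1)&(P[:,2]>.035)&(P[:,2]<.12)&(P[:,0]>.598)]
print(len(Q),np.nanpercentile(Q,[5,50,95],axis=0))
b=P[(abs(P[:,0]-.5)<.14)&(abs(P[:,1]-.148)<.12)&(P[:,2]>.068)&(P[:,2]<.08)]
print(cv2.minAreaRect(b[:,:2].astype(np.float32)*1000))
print(readout.sense()['position'])
```

```text
187 [[0.6010596  0.08514482 0.05256346]
 [0.60601827 0.15425802 0.05677993]
 [0.61089849 0.23135743 0.06135384]]
((491.89544677734375, 148.35858154296875), (160.200439453125, 200.73974609375), 88.55424499511719)
[ 0.55460788 -0.0388429   0.19274132]
```

Bail is folded (bar at x≈606, z≈55) and the tray hasn't moved. Next is the tin.

drive_tool(
  increments=[
    [[6,-30,0],0,1],
    [[6,-38,0],0,1],
    [[6,-38,0],0,1],
    [[6,-38,0],0,1],
    [[6,-38,0],0,1],
    [[6,-38,0],0,1],
    [[6,-38,0],0,1],
    [[6,-38,0],0,1],
    [[8,-40,0],0,1],
    [[0,0,0],-8.2,1],
  ],
)

```text
clock: 5.95
position: [0.4919, -0.3687, 0.1926]
eef_rot: [-3.138, -0.003, -3.026]
force: [-0.8, -0.2, 0.1]
finger_gap: 0.0754
```

drive_tool(
  increments=[
    [[0,0,0],-8.1,1],
    [[0,0,0],0,1],
    [[0,0,0],0,1],
  ],
)

```text
clock: 6.25
position: [0.4957, -0.3609, 0.1929]
eef_rot: [3.141, -0.0, -2.88]
force: [0.0, -0.1, -0.8]
finger_gap: 0.0912
```

```bash
cat >> h.py <<'E'
def to(x,y,z=None,yaw=None):
    "print tool-axis shift (mm) from here to a world target (mm), at the present yaw, and turn about tool z (deg)"
    s=readout.sense();c=np.array(s['position'])*1000;w=s['eef_rot'][2]
    v=np.array([x-c[0],y-c[1]])
    a=v@[np.cos(w),np.sin(w)];b=v@[np.sin(w),-np.cos(w)]
    print('pos',np.round(c,1),'yaw',round(np.degrees(w),2),'F',np.round(s['force'],1),'gap',round(s['finger_gap']*1000,1))
    print('shift',round(a,1),round(b,1),None if z is None else round(c[2]-z,1),'turn',None if yaw is None else round((np.degrees(w)-yaw+90)%180-90,2))
E
python3 - <<'E'
from h import *
p,d,W=grab('wrist'); save('w1',p); P=W.reshape(-1,3)
q=P[(abs(P[:,0]-.492)<.09)&(abs(P[:,1]+.375)<.07)&(P[:,2]>.04)&(P[:,2]<.06)]
print(len(q),cv2.minAreaRect(q[:,:2].astype(np.float32)*1000))
to(492.2,-375.2,18,15.2)
E
```

```text
1242 ((492.73370361328125, -374.802001953125), (130.2586212158203, 50.077293395996094), 14.952553749084473)
pos [ 495.8 -360.9  193. ] yaw -165.0 F [ 0.1 -0.  -0.1] gap 91.6
shift 7.2 -12.9 175.0 turn -0.2
```

drive_tool(
  increments=[
    [[6.5,-13,20],0,1],
    [[0,0,40],0,1],
    [[0,0,45],0,1],
    [[0,0,40],0,1],
    [[0,0,20],0,1],
    [[0,0,10],0,1],
    [[0,0,0],0,0.3],
    [[0,0,0],0,0.3],
    [[0,0,0],0,0.3],
    [[0,0,0],0,0.3],
  ],
  squeeze=20,
)

```text
clock: 7.3
position: [0.494, -0.3765, 0.02]
eef_rot: [-3.139, 0.002, -2.877]
force: [-0.1, -0.2, -0.4]
finger_gap: 0.0645
```

drive_tool(
  increments=[
    [[0,0,0],0,0.3],
    [[0,0,0],0,0.3],
    [[0,0,-10],0,0.3],
    [[0,0,-30],0,0.3],
    [[0,0,-45],0,0.3],
    [[0,0,-45],0,0.3],
    [[0,0,-20],0,0.3],
    [[0,0,0],8.1,0.3],
    [[0,0,0],8.1,0.3],
    [[0,0,0],0,0.3],
  ],
)

```text
clock: 8.3
position: [0.4928, -0.3756, 0.1689]
eef_rot: [-3.141, 0.0, 3.122]
force: [-0.2, -0.6, -2.8]
finger_gap: 0.0497
```

```bash
python3 -c "
from h import *
to(491.9,148.4,0,-1.2)"
```

```text
pos [ 492.8 -375.6  168.9] yaw 178.89 F [-0.2 -0.6 -2.8] gap 49.7
shift 11.0 523.9 168.9 turn 0.09
```

drive_tool(
  increments=[
    [[0,20,0],0,0.3],
    [[0,40,0],0,0.3],
    [[0,42,0],0,0.3],
    [[0,42,0],0,0.3],
    [[0,42,0],0,0.3],
    [[0,42,0],0,0.3],
    [[0,42,0],0,0.3],
    [[3,42,0],0,0.3],
    [[3,42,0],0,0.3],
    [[3,42,0],0,0.3],
  ],
)

```text
clock: 9.3
position: [0.4907, 0.0218, 0.1685]
eef_rot: [-3.141, 0.0, 3.128]
force: [0.2, -0.3, -2.1]
finger_gap: 0.0501
```

drive_tool(
  increments=[
    [[2,42,0],0,0.3],
    [[0,42,0],0,0.3],
    [[0,30,0],0,0.3],
    [[0,12,0],0,0.3],
    [[0,0,0],0,0.3],
    [[0,0,0],0,0.3],
  ],
)

```text
clock: 9.9
position: [0.4914, 0.1445, 0.1681]
eef_rot: [-3.14, -0.001, 3.124]
force: [-0.5, -0.4, -1.4]
finger_gap: 0.0499
```

Run:
```python
from h import *
to(491.9,148.4,26,-1.2)
p,d,W=grab('wrist'); save('w2',p)
P=W.reshape(-1,3)
b=P[(abs(P[:,0]-.492)<.11)&(abs(P[:,1]-.148)<.1)&(P[:,2]>.068)&(P[:,2]<.08)]
print(len(b),cv2.minAreaRect(b[:,:2].astype(np.float32)*1000))
```

```text
pos [491.4 144.5 168.1] yaw 178.96 F [-0.5 -0.4 -1.4] gap 49.9
shift -0.4 3.9 142.1 turn 0.16
5475 ((491.41876220703125, 149.2166748046875), (160.84042358398438, 200.13259887695312), 88.61703491210938)
```

View pics/w2.png

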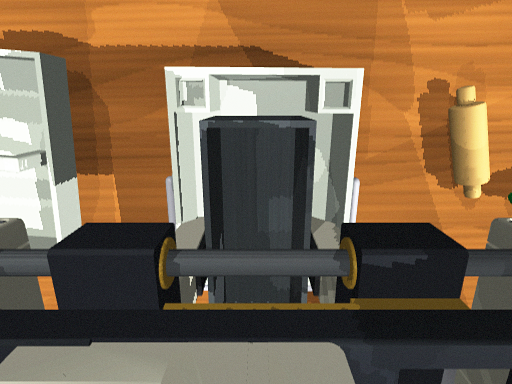

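The wrist view shows the tin held level over the tray (tin at 200–315 px, between the posts at 190 and 338). I'm lowering it.

drive_tool(
  increments=[
    [[0,4,10],0,0.3],
    [[0,0,35],0,0.3],
    [[0,0,35],0,0.3],
    [[0,0,30],0,0.3],
    [[0,0,20],0,0.3],
    [[0,0,8],0,0.3],
    [[0,0,3.5],0,0.3],
    [[0,0,0],0,0.3],
    [[0,0,0],0,0.3],
  ],
)

```text
clock: 10.85
position: [0.4925, 0.1504, 0.0278]
eef_rot: [3.141, 0.002, 3.123]
force: [-0.4, -0.3, -1.8]
finger_gap: 0.0497
```

drive_tool(
  increments=[
    [[0,0,2],0,0.3],
    [[0,0,0.5],0,0.3],
    [[0,0,0],0,0.6],
    [[0,0,0],0,0.75],
    [[0,0,0],0,0.75],
    [[0,0,0],0,0.75],
    [[0,0,-10],0,0.75],
    [[0,0,-35],0,0.75],
    [[0,0,-45],0,0.75],
    [[0,0,-45],0,0.75],
  ],
)

```text
clock: 11.85
position: [0.4909, 0.1503, 0.1611]
eef_rot: [-3.142, -0.001, 3.124]
force: [0.5, 0.3, -1.0]
finger_gap: 0.069
```

drive_tool(
  increments=[
    [[0,0,-40],0,0.8],
    [[3,-40,0],0,0.8],
    [[3,-42,0],0,0.8],
    [[3,-42,0],0,0.8],
    [[3,-42,0],0,0.8],
    [[3,-42,0],0,0.8],
    [[3,-42,0],0,0.8],
    [[3,-33,0],0,0.8],
    [[0,0,0],0,0.8],
    [[0,0,0],0,0.8],
  ],
)

```text
clock: 12.85
position: [0.4652, -0.1327, 0.1998]
eef_rot: [3.141, 0.001, 3.121]
force: [0.1, 1.0, 0.5]
finger_gap: 0.0738
```

Run:
```python
from h import *
to(464.8,-134.4,45,84.7)
p,d,W=grab('top'); save('top2',p); P=W.reshape(-1,3)
np.savez('top2.npz',p=p,d=d,W=W)
def r(n,b): print(n,len(b),cv2.minAreaRect(b[:,:2].astype(np.float32)*1000),np.nanmedian(b[:,2]))
m=(abs(P[:,0]-.492)<.11)&(abs(P[:,1]-.148)<.1)
r('brim',P[m&(P[:,2]>.068)&(P[:,2]<.08)])
m=(abs(P[:,0]-.492)<.08)&(abs(P[:,1]-.148)<.035)
r('tinrim',P[m&(P[:,2]>.045)&(P[:,2]<.062)])
p,d,W=grab('wrist'); save('w3',p); P=W.reshape(-1,3)
m=(abs(P[:,0]-.465)<.125)&(abs(P[:,1]+.134)<.11)
r('trim',P[m&(P[:,2]>.042)&(P[:,2]<.053)])
m=(abs(P[:,0]-.465)<.025)&(abs(P[:,1]+.134)<.07)
r('hand',P[m&(P[:,2]>.058)&(P[:,2]<.07)])
```

```text
pos [ 465.2 -132.7  199.8] yaw 178.83 F [0.1 1.  0.5] gap 73.8
shift 0.4 -1.7 154.8 turn -85.87
brim 682 ((491.72601318359375, 148.41470336914062), (160.38409423828125, 200.45242309570312), 88.56021881103516) 0.07315932151210974
tinrim 152 ((492.17254638671875, 149.8521728515625), (50.3790168762207, 129.28260803222656), 89.18276977539062) 0.053067323534714786
trim 2894 ((462.9996337890625, -132.83689880371094), (160.1797637939453, 196.80735778808594), 85.03370666503906) 0.04762428184586884
hand 1536 ((464.7509460449219, -133.01495361328125), (117.46367645263672, 14.295778274536133), 84.7469482421875) 0.0635647970902183
```

View pics/top2.png

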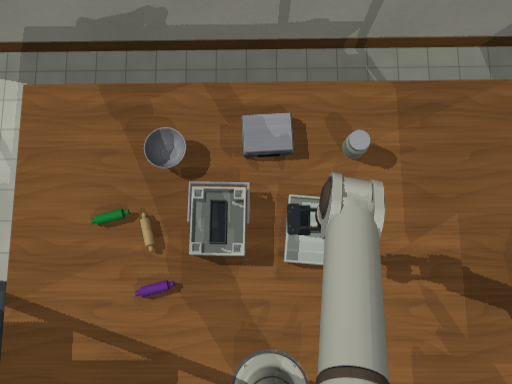

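Run:
```python
from h import *
print(np.round(readout.sense()['joint_positions'],2)); to(464.7,-133.2,38,84.75)
```

```text
[ 0.31  0.21 -0.1   1.99  0.03  0.94  1.75]
pos [ 465.6 -130.9  199.6] yaw 179.05 F [-0.4  0.1  0.2] gap 73.3
shift 0.9 -2.3 161.6 turn -85.7
```

drive_tool(
  increments=[
    [[0,0,0],8.5,0.8],
    [[0,0,0],8.5,0.8],
    [[0,0,0],8.5,0.8],
    [[0,0,0],8.5,0.8],
    [[0,0,0],8.5,0.8],
    [[0,0,0],8.5,0.8],
    [[0,0,0],8.5,0.8],
    [[0,0,0],8.5,0.8],
    [[0,0,0],8.5,0.8],
    [[0,0,0],8.5,0.8],
  ],
)

```text
clock: 13.95
position: [0.4657, -0.1302, 0.1994]
eef_rot: [3.142, -0.001, 1.637]
force: [0.2, 0.9, 0.4]
finger_gap: 0.0737
```

drive_tool(
  increments=[
    [[0,0,0],8.3,0.8],
    [[0,0,0],1,0.8],
    [[0,0,0],0,0.8],
    [[0,0,0],0,0.8],
  ],
)

```text
clock: 14.35
position: [0.4655, -0.1315, 0.1993]
eef_rot: [-3.142, -0.0, 1.482]
force: [-0.6, 0.0, -0.3]
finger_gap: 0.0736
```

Run:
```python
from h import *
to(464.7,-133.2,38,84.75); print(np.round(readout.sense()['joint_positions'],2))
p,d,W=grab('wrist'); save('w4',p); P=W.reshape(-1,3)
def r(n,b): print(n,len(b),cv2.minAreaRect(b[:,:2].astype(np.float32)*1000),np.nanmedian(b[:,2]))
m=(abs(P[:,0]-.465)<.125)&(abs(P[:,1]+.134)<.11)
r('trim',P[m&(P[:,2]>.042)&(P[:,2]<.053)])
m=(abs(P[:,0]-.465)<.025)&(abs(P[:,1]+.134)<.07)
r('hand',P[m&(P[:,2]>.058)&(P[:,2]<.07)])
```

```text
pos [ 465.5 -131.5  199.3] yaw 84.89 F [-0.6  0.  -0.3] gap 73.6
shift -1.8 -0.7 161.3 turn 0.14
[ 0.13  0.21  0.11  2.   -0.03  0.94  0.16]
trim 3228 ((464.4447937011719, -134.63226318359375), (160.18487548828125, 200.71505737304688), 84.9061279296875) 0.04761475089145665
hand 1484 ((464.3267517089844, -133.85549926757812), (116.80472564697266, 13.947672843933105), 85.1441421508789) 0.06356714512683578
```

drive_tool(
  increments=[
    [[-2.5,-0.8,20],0,0.8],
    [[0,0,40],0,0.8],
    [[0,0,45],0,0.8],
    [[0,0,35],0,0.8],
    [[0,0,15],0,0.8],
    [[0,0,6],0,0.8],
    [[0,0,0],0,0.5],
    [[0,0,0],0,0.2],
    [[0,0,0],0,0],
    [[0,0,0],0,0],
  ],
  squeeze=40,
)

```text
clock: 15.4
position: [0.4653, -0.1349, 0.0394]
eef_rot: [3.139, 0.0, 1.478]
force: [0.7, -0.6, 0.0]
finger_gap: 0.0459
```

drive_tool(
  increments=[
    [[0,0,0],0,0],
    [[0,0,0],0,0],
    [[0,0,0],0,0],
    [[0,0,0],0,0],
    [[0,0,-5],0,0],
    [[0,0,-20],0,0],
    [[0,0,-40],0,0],
    [[0,0,-40],0,0],
    [[0,0,-20],0,0],
    [[0,0,0],-3.7,0],
  ],
)

```text
clock: 16.4
position: [0.4662, -0.1352, 0.1665]
eef_rot: [3.136, 0.001, 1.543]
force: [0.8, -0.8, -4.8]
finger_gap: 0.0132
```

Run:
```python
from h import *
to(491.6,148.9,101,88.6); print(np.round(readout.sense()['joint_positions'],2))
p,d,W=grab('wrist'); save('w5',p); P=W.reshape(-1,3); np.savez('w5.npz',W=W)
z=P[:,2]; m=(abs(P[:,0]-.465)<.13)&(abs(P[:,1]+.134)<.12)&(z>.1)
h=np.histogram(z[m],bins=np.arange(.1,.26,.005)); print(h[0])
```

```text
pos [ 466.2 -135.2  166.5] yaw 88.39 F [ 0.8 -0.8 -4.8] gap 13.2
shift 284.7 17.4 65.5 turn -0.21
[ 0.14  0.25  0.1   2.03 -0.03  0.86  0.23]
[    0     0     0     0     0     0     0     0 20450 16592  1600  1897
  2020  1999  3500  7212   145   350  3925   123   123    24   245    56
    60    75   983  2648  3187  9077  4561]
```

View pics/w5.png

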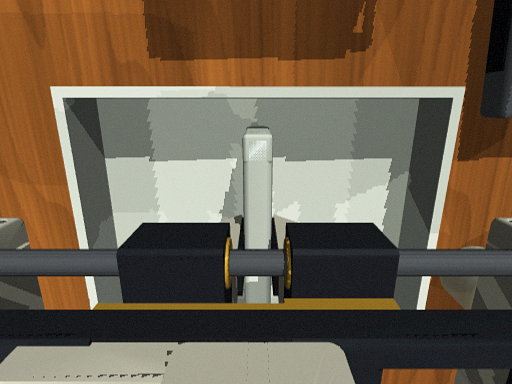

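The tray is held: the far rim runs from (52,90) to (465,90) and the fingers are on the handle at about x=257 px. Next I'll measure tilt and offset in the tool frame.

Run:
```python
from h import *
s=readout.sense();c=np.array(s['position']);w=s['eef_rot'][2]
P=np.load('w5.npz')['W'].reshape(-1,3)-c
a=P[:,:2]@[np.cos(w),np.sin(w)];b=P[:,:2]@[np.sin(w),-np.cos(w)];z=P[:,2]
m=(z>.0)&(z<.018)&(abs(b)<.12)&(a>.0)&(a<.1)&((abs(b)>.09)|(a>.068))
A=np.c_[a[m],b[m],np.ones(m.sum())]
k=np.linalg.lstsq(A,z[m],rcond=None)[0]; r=abs(z[m]-A@k)<.002
k=np.linalg.lstsq(A[r],z[m][r],rcond=None)[0]; print(m.sum(),'tilt a,b (rad), z',k)
a,b=a[m][r],b[m][r]
for lo,hi in((.02,.045),(.045,.07)):
    t=(a>lo)&(a<hi); print('b edges',lo,np.percentile(b[t],[1,99]) if t.sum() else None, t.sum())
for lo,hi in((-.09,-.03),(-.03,.03),(.03,.09)):
    t=(b>lo)&(b<hi); print('a far edge',lo,np.percentile(a[t],[2,98]) if t.sum() else None)
```

```text
10694 tilt a,b (rad), z [0.04916363 0.00537915 0.00697753]
b edges 0.02 [-0.09890279  0.10109647] 544
b edges 0.045 [-0.09881366  0.1014244 ] 1098
a far edge -0.09 [0.07600631 0.08075841]
a far edge -0.03 [0.07573506 0.08049876]
a far edge 0.03 [0.07548549 0.08023678]
```

Run:
```python
from h import *
def fit(P,n):
    A=np.c_[P[:,:2]-P[:,:2].mean(0),np.ones(len(P))]; r=np.ones(len(P),bool)
    for _ in range(4):
        k=np.linalg.lstsq(A[r],P[r,2],rcond=None)[0]; r=abs(P[:,2]-A@k)<.003
    print(n,r.sum(),'slope x,y',np.round(k[:2],4),'z',round(k[2],4),'ctr',P[r].mean(0).round(3))
P=np.load('w5.npz')['W'].reshape(-1,3)
fit(P[abs(P[:,2])<.02],'bench wrist')
m=(abs(P[:,0]-.466)<.11)&(P[:,1]>-.13)&(P[:,1]<-.04)&(P[:,2]>.14)&(P[:,2]<.155);fit(P[m],'floor wrist')
p,d,W=grab('top');P=W.reshape(-1,3)
m=(abs(P[:,0]-.466)<.12)&(abs(P[:,1]+.135)<.1)
fit(P[m&(P[:,2]>.16)&(P[:,2]<.19)],'rim top'); fit(P[m&(P[:,2]>.13)&(P[:,2]<.158)],'floor top')
p,d,W=grab('scene');P=W.reshape(-1,3)
m=(abs(P[:,0]-.466)<.13)&(abs(P[:,1]+.135)<.11)
fit(P[m&(P[:,2]>.16)&(P[:,2]<.19)],'rim scene');fit(P[m&(P[:,2]>.13)&(P[:,2]<.158)],'floor scene')
```

```text
bench wrist 63472 slope x,y [ 0.0007 -0.0006] z -0.0002 ctr [ 0.455 -0.06  -0.   ]
floor wrist 32616 slope x,y [ 0.0066 -0.0019] z 0.1449 ctr [ 0.466 -0.092  0.145]
rim top 198 slope x,y [-0.0005 -0.0097] z 0.1732 ctr [ 0.457 -0.069  0.173]
floor top 1017 slope x,y [0.0041 0.0115] z 0.1424 ctr [ 0.467 -0.088  0.142]
rim scene 253 slope x,y [-0.0035 -0.0008] z 0.1715 ctr [ 0.502 -0.126  0.172]
floor scene 723 slope x,y [0.0142 0.0054] z 0.1419 ctr [ 0.473 -0.131  0.142]
```

drive_tool(
  increments=[
    [[15,1,0],-0.2,0],
    [[35,2,0],0,0],
    [[40,2.5,0],0,0],
    [[40,2.5,0],0,0],
    [[40,2.5,0],0,0],
    [[40,2.5,0],0,0],
    [[35,2,0],0,0],
    [[25,1,0],0,0],
    [[13.6,0.5,0],0,0],
    [[0,0,0],0,0],
  ],
)

```text
clock: 17.55
position: [0.4872, 0.1502, 0.1624]
eef_rot: [-3.14, -0.0, 1.548]
force: [0.6, 0.1, -4.7]
finger_gap: 0.014
```

drive_tool(
  increments=[
    [[0,0,15],0,0],
    [[0,0,20],0,0],
    [[0,0,5],0,0],
    [[0,0,0],0,0],
    [[0,0,0],0,0],
  ],
)

```text
clock: 18.05
position: [0.4885, 0.1475, 0.1237]
eef_rot: [3.141, 0.0, 1.544]
force: [0.1, 0.6, -4.1]
finger_gap: 0.0137
```

Run:
```python
from h import *
to(490.6,147.9,101.5,88.6)
p,d,W=grab('scene'); np.savez('s6.npz',W=W,p=p)
v,u=np.where((abs(W[...,0]-.49)<.13)&(abs(W[...,1]-.15)<.11)&(W[...,2]>.03)); print(u.min(),u.max(),v.min(),v.max())
c=p[max(v.min()-10,0):v.max()+15,u.min()-12:u.max()+12]; save('s6',cv2.resize(c,None,fx=5,fy=5,interpolation=cv2.INTER_CUBIC)[:600,:800])
p,d,W=grab('top'); np.savez('t6.npz',W=W,p=p)
v,u=np.where((abs(W[...,0]-.49)<.13)&(abs(W[...,1]-.15)<.11)&(W[...,2]>.03)); print(u.min(),u.max(),v.min(),v.max())
```

```text
pos [488.5 147.5 123.7] yaw 88.47 F [ 0.1  0.6 -4.1] gap 13.7
shift 0.4 2.1 22.2 turn -0.13
263 327 0 223
169 249 168 261
```

View pics/s6.png

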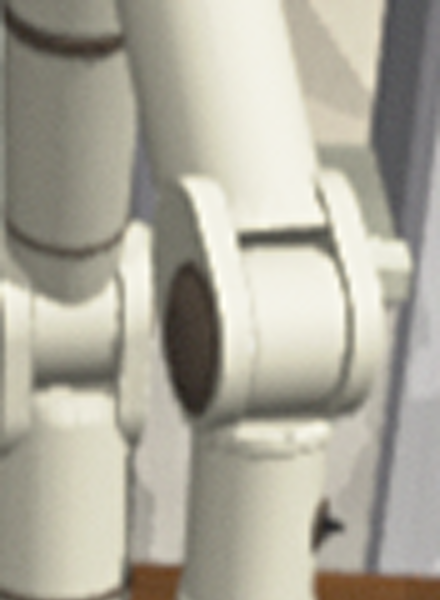

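That crop caught the arm, not the trays. I'll compare the two trays numerically and recrop.

Run:
```python
from h import *
z=np.load('s6.npz');W=z['W'];p=z['p']
save('s6b',cv2.resize(p[155:240,250:345],None,fx=7,fy=7,interpolation=cv2.INTER_CUBIC))
for n in('s6.npz','t6.npz'):
    P=np.load(n)['W'].reshape(-1,3)
    m=(abs(P[:,0]-.49)<.12)&(abs(P[:,1]-.148)<.1)
    for nm,lo,hi in(('top',.1,.128),('toprim',.128,.138),('bot',.02,.05),('botrim',.062,.078)):
        q=P[m&(P[:,2]>lo)&(P[:,2]<hi)]
        f=q[q[:,0]>.57]
        print(n,nm,len(q),'x98',np.percentile(q[:,0],[2,98]).round(4),'y',np.percentile(q[:,1],[1,99]).round(4))
        f=q[(q[:,0]>.58)&(q[:,0]<.602)]
        if len(f)>10: print('   frontface x = k*y+c',np.polyfit(f[:,1]-.148,f[:,0],1).round(4),len(f))
```

```text
s6.npz top 1216 x98 [0.3915 0.5921] y [0.0717 0.2248]
   frontface x = k*y+c [0.0279 0.5889] 380
s6.npz toprim 292 x98 [0.3904 0.5916] y [0.0675 0.2298]
   frontface x = k*y+c [0.0249 0.5877] 110
s6.npz bot 203 x98 [0.5553 0.5956] y [0.0676 0.224 ]
   frontface x = k*y+c [0.0291 0.5914] 195
s6.npz botrim 302 x98 [0.559  0.5952] y [0.0668 0.2259]
   frontface x = k*y+c [0.0209 0.5904] 220
t6.npz top 483 x98 [0.4298 0.583 ] y [0.066  0.1187]
   frontface x = k*y+c [0.0052 0.5828] 32
t6.npz toprim 165 x98 [0.3964 0.5858] y [0.0682 0.2288]
   frontface x = k*y+c [0.0046 0.5844] 32
t6.npz bot 8 x98 [0.4837 0.5165] y [0.0565 0.0685]
t6.npz botrim 42 x98 [0.3998 0.6055] y [0.0554 0.1123]
```

View pics/s6b.png

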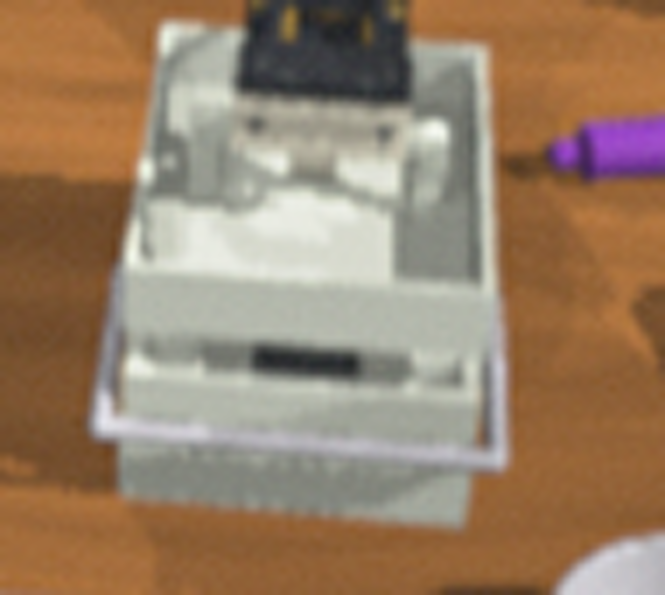

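drive_tool(
  increments=[
    [[0,2.3,0],0,0],
    [[0,0,5],0,0],
    [[0,0,3],0,0],
    [[0,0,2],0,0],
    [[0,0,2],0,0],
    [[0,0,0],0,0],
    [[0,0,0],0,0],
  ],
)

```text
clock: 18.85
position: [0.4903, 0.1484, 0.1112]
eef_rot: [-3.141, 0.0, 1.546]
force: [0.6, 0.3, -4.4]
finger_gap: 0.0137
```

drive_tool(
  increments=[
    [[0,0,1.5],0,0],
    [[0,0,1.5],0,0],
    [[0,0,1],0,0],
    [[0,0,0],0,0],
    [[0,0,0],0,0],
  ],
)

```text
clock: 19.35
position: [0.4904, 0.1484, 0.1073]
eef_rot: [-3.142, -0.0, 1.546]
force: [0.0, -1.2, -5.1]
finger_gap: 0.014
```

drive_tool(
  increments=[
    [[0,0,1.5],0,0],
    [[0,0,1.5],0,0],
    [[0,0,1],0,0],
    [[0,0,0.5],0,0],
    [[0,0,0],0,0],
    [[0,0,0],0,0],
  ],
)

```text
clock: 19.95
position: [0.4904, 0.1484, 0.1028]
eef_rot: [-3.142, -0.0, 1.546]
force: [-0.4, 1.2, -4.5]
finger_gap: 0.0135
```

Nearly home, with no lateral force.

drive_tool(
  increments=[
    [[0,0,0.7],0,0],
    [[0,0,0.7],0,0],
    [[0,0,0.5],0,0],
    [[0,0,0],0,0],
    [[0,0,0],0,0],
  ],
)

```text
clock: 20.45
position: [0.4904, 0.1484, 0.1014]
eef_rot: [3.141, -0.0, 1.545]
force: [-2.2, -0.1, 4.4]
finger_gap: 0.0134
```

drive_tool(
  increments=[
    [[0,0,0],0,0.25],
    [[0,0,0],0,0.4],
    [[0,0,0],0,0.5],
    [[0,0,0],0,0.5],
    [[0,0,-10],0,0.5],
    [[0,0,-30],0,0.5],
    [[0,0,-40],0,0.5],
    [[0,0,-30],0,0.8],
    [[30,-4,0],0,0.8],
    [[40,-6,0],0,0.8],
  ],
)

```text
clock: 21.45
position: [0.4841, 0.2173, 0.2135]
eef_rot: [3.137, -0.001, 1.54]
force: [0.4, 0.3, -0.6]
finger_gap: 0.065
```

drive_tool(
  increments=[
    [[40,-5,0],0,0.8],
    [[40,-5,0],0,0.8],
    [[40,-5,0],0,0.8],
    [[28,-5,0],8.5,0.8],
    [[0,0,0],8.5,0.8],
    [[0,0,0],8.5,0.8],
    [[0,0,0],8.5,0.8],
    [[0,0,0],8.5,0.8],
    [[0,0,0],8.5,0.8],
    [[0,0,0],8.5,0.8],
  ],
)

```text
clock: 22.45
position: [0.4659, 0.3672, 0.2117]
eef_rot: [-3.141, -0.0, 0.501]
force: [0.6, -0.0, -1.6]
finger_gap: 0.0736
```

drive_tool(
  increments=[
    [[0,0,0],8.5,0.8],
    [[0,0,0],6.6,0.8],
    [[0,0,0],0,0.8],
    [[0,0,0],0,0.8],
  ],
)

```text
clock: 22.85
position: [0.4658, 0.3672, 0.2114]
eef_rot: [-3.141, -0.0, 0.247]
force: [0.1, 0.4, -0.2]
finger_gap: 0.0734
```

Run:
```python
from h import *
to(464.7,367.2,4,14.2); print(np.round(readout.sense()['joint_positions'],2))
def r(n,b):
    if len(b)>5: print(n,len(b),cv2.minAreaRect(b[:,:2].astype(np.float32)*1000),np.nanmedian(b[:,2]))
p,d,W=grab('top'); np.savez('t7.npz',W=W,p=p); save('t7',cv2.resize(p[130:300,80:300],None,fx=3,fy=3)); P=W.reshape(-1,3)
m=(abs(P[:,0]-.492)<.12)&(abs(P[:,1]-.148)<.1)
r('toprim',P[m&(P[:,2]>.103)&(P[:,2]<.116)]); r('handle',P[m&(P[:,2]>.12)&(P[:,2]<.134)])
r('pin',P[(abs(P[:,0]-.465)<.08)&(abs(P[:,1]-.367)<.045)&(P[:,2]>.008)&(P[:,2]<.04)])
p,d,W=grab('wrist'); P=W.reshape(-1,3)
m=(abs(P[:,0]-.465)<.08)&(abs(P[:,1]-.367)<.045)
r('pinw',P[m&(P[:,2]>.008)&(P[:,2]<.04)]); q=P[m&(P[:,2]>.02)&(P[:,2]<.04)];r('barrel',q)
```

```text
pos [465.8 367.2 211.4] yaw 14.15 F [ 0.1  0.4 -0.2] gap 73.4
shift -1.1 -0.2 207.4 turn -0.05
[-0.78  0.38  0.09  1.73 -0.04  1.03 -2.  ]
toprim 489 ((490.952392578125, 148.7657012939453), (160.4494171142578, 200.36634826660156), 88.51636505126953) 0.10953675797338697
handle 208 ((490.32025146484375, 148.80581665039062), (115.77037048339844, 12.434409141540527), 89.55512237548828) 0.12495817016150083
pin 202 ((439.9662170410156, 361.7173156738281), (68.76410675048828, 32.58961486816406), 15.152214050292969) 0.026167169678506023
pinw 2116 ((464.5720520019531, 368.2001953125), (118.48322296142578, 30.6469783782959), 13.454754829406738) 0.028429720624417745
barrel 2008 ((464.57598876953125, 368.1839904785156), (118.4831771850586, 30.613649368286133), 13.454562187194824) 0.028720309188856655
```

View pics/t7.png

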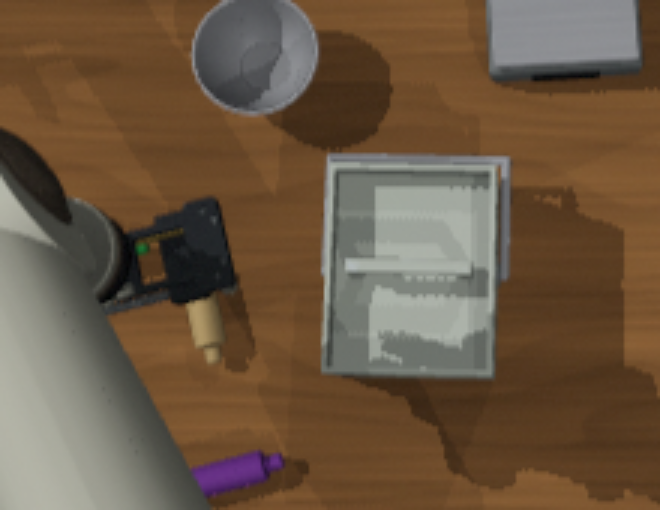

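The top tray is seated: rim z matches after the camera's bias, and the centre is within about 1 mm. I'm picking the pin now.

drive_tool(
  increments=[
    [[-1,-0.6,30],0,0.65],
    [[0,0,45],0,0.65],
    [[0,0,45],0,0.65],
    [[0,0,45],0,0.65],
    [[0,0,25],0,0.65],
    [[0,0,12],0,0.65],
    [[0,0,5],0,0.65],
    [[0,0,0],0,0.2],
    [[0,0,0],0,0.2],
    [[0,0,0],0,0.2],
  ],
  squeeze=15,
)

```text
clock: 23.95
position: [0.4659, 0.3684, 0.0056]
eef_rot: [-3.14, -0.003, 0.244]
force: [0.0, 0.0, -0.1]
finger_gap: 0.0402
```

drive_tool(
  increments=[
    [[0,0,0],0,0.2],
    [[0,0,0],0,0.2],
    [[0,0,-10],0,0.2],
    [[0,0,-35],0,0.2],
    [[0,0,-45],0,0.2],
    [[0,0,-45],0,0.2],
    [[0,0,-45],0,0.2],
    [[0,0,-20],0,0.2],
    [[0,0,0],-8.5,0.2],
    [[0,0,0],-8.5,0.2],
  ],
)

```text
clock: 24.95
position: [0.465, 0.3676, 0.2059]
eef_rot: [-3.141, -0.002, 0.546]
force: [-0.3, 0.9, -1.0]
finger_gap: 0.0313
```

drive_tool(
  increments=[
    [[0,0,0],-8.5,0.2],
    [[0,0,0],-8.5,0.2],
    [[0,0,0],-8.5,0.2],
    [[0,0,0],-8.5,0.2],
    [[0,0,0],-8.5,0.2],
    [[0,0,0],-8.5,0.2],
    [[0,0,0],-6.4,0.2],
    [[0,0,0],0,0.2],
    [[0,0,0],0,0.2],
  ],
)

```text
clock: 25.85
position: [0.4647, 0.367, 0.2041]
eef_rot: [-3.142, 0.0, 1.539]
force: [0.3, 1.0, -0.9]
finger_gap: 0.0313
```

Run:
```python
from h import *
# +x bay centre 51 mm from tray centre (491,148.8), yaw -1.4
to(491+51,148.8-51*.0244,86,88.6)
p,d,W=grab('wrist'); save('w8',p)
```

```text
pos [464.7 367.  204.1] yaw 88.16 F [ 0.3  1.  -0.9] gap 31.3
shift -216.9 84.3 118.1 turn -0.44
```

View pics/w8.png

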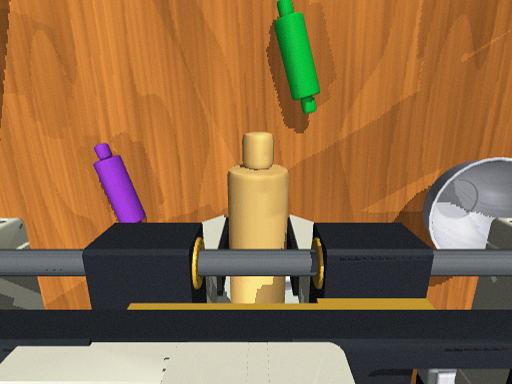

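The wooden pin is held straight between the fingers (258,200), so I'm carrying it over the +x bay.

drive_tool(
  increments=[
    [[-15,6,0],-0.4,0.2],
    [[-35,14,0],0,0.2],
    [[-40,15,0],0,0.2],
    [[-40,15,0],0,0.2],
    [[-40,15,0],0,0.2],
    [[-30,12,0],0,0.2],
    [[-17,7.3,0],0,0.2],
    [[0,0,30],0,0.2],
    [[0,0,0],0,0.2],
    [[0,0,0],0,0.2],
  ],
)

```text
clock: 26.9
position: [0.5433, 0.149, 0.1737]
eef_rot: [-3.14, 0.0, 1.549]
force: [-0.2, -0.1, -0.3]
finger_gap: 0.0313
```

Run:
```python
from h import *
to(542,147.6,86,88.6)
```

```text
pos [543.3 149.  173.7] yaw 88.73 F [-0.2 -0.1 -0.3] gap 31.3
shift -1.4 -1.3 87.7 turn 0.13
```

drive_tool(
  increments=[
    [[-1.4,-1.3,15],0,0.2],
    [[0,0,30],0,0.2],
    [[0,0,25],0,0.2],
    [[0,0,10],0,0.2],
    [[0,0,5],0,0.2],
    [[0,0,2],0,0.2],
    [[0,0,0],0,0.2],
    [[0,0,0],0,0.2],
  ],
)

```text
clock: 27.7
position: [0.5438, 0.1475, 0.088]
eef_rot: [3.14, -0.001, 1.549]
force: [0.2, 0.9, -1.1]
finger_gap: 0.0317
```

drive_tool(
  increments=[
    [[0,0,0.7],0,0.2],
    [[0,0,0],0,0.2],
  ],
)

```text
clock: 27.9
position: [0.5432, 0.1472, 0.0867]
eef_rot: [3.141, -0.0, 1.549]
force: [-0.2, 0.3, -1.6]
finger_gap: 0.0316
```

drive_tool(
  increments=[
    [[0,0,0.7],0,0.2],
    [[0,0,0.5],0,0.2],
    [[0,0,0],0,0.2],
    [[0,0,0],0,0.4],
    [[0,0,0],0,0.43],
    [[0,0,0],0,0.43],
    [[0,0,0],0,0.43],
  ],
)

```text
clock: 28.6
position: [0.5429, 0.1472, 0.085]
eef_rot: [3.142, -0.0, 1.549]
force: [-0.5, 0.5, 0.4]
finger_gap: 0.0393
```

drive_tool(
  increments=[
    [[0,0,-5],0,0.43],
    [[0,0,-15],0,0.43],
    [[0,0,-35],0,0.43],
    [[0,0,-45],0,0.43],
    [[0,0,-45],0,0.43],
    [[-40,0,0],0,0.43],
    [[-45,0,0],0,0.43],
    [[-45,0,0],0,0.43],
    [[-45,0,0],0,0.43],
    [[-45,0,0],0,0.43],
  ],
)

```text
clock: 29.6
position: [0.5381, -0.0744, 0.2317]
eef_rot: [3.14, -0.0, 1.549]
force: [0.4, -0.1, 0.3]
finger_gap: 0.0397
```

drive_tool(
  increments=[
    [[-45,0,0],0,0.43],
    [[-45,0,0],0,0.43],
    [[-30,0,0],0,0.43],
    [[0,0,0],0,0.43],
    [[0,0,0],0,0.43],
  ],
)

```text
clock: 30.1
position: [0.5355, -0.1933, 0.231]
eef_rot: [3.14, -0.0, 1.547]
force: [0.8, 0.9, 0.2]
finger_gap: 0.0392
```

Run:
```python
from h import *
to(0,0)
def r(n,b):
    if len(b)>5: print(n,len(b),cv2.minAreaRect(b[:,:2].astype(np.float32)*1000),np.nanpercentile(b[:,2],[50,97]).round(4))
p,d,W=grab('top'); save('t9',cv2.resize(p[120:290,130:350],None,fx=3,fy=3)); P=W.reshape(-1,3)
m=(abs(P[:,0]-.492)<.12)&(abs(P[:,1]-.148)<.1)
r('toprim',P[m&(P[:,2]>.103)&(P[:,2]<.116)&((abs(P[:,0]-.491)>.09)|(abs(P[:,1]-.148)>.07))])
f=m&(abs(P[:,1]-.148)<.068)&(P[:,0]>.503)&(P[:,0]<.583)
r('pin',P[f&(P[:,2]>.09)])
q=P[(P[:,0]>.600)&(P[:,0]<.63)&(abs(P[:,1]-.148)<.09)&(P[:,2]>.03)];r('bail',q)
```

```text
pos [ 535.5 -193.3  231. ] yaw 88.64 F [0.8 0.9 0.2] gap 39.2
shift 180.5 -540.0 None turn None
toprim 482 ((491.228515625, 148.64906311035156), (160.1411590576172, 200.91766357421875), 88.61282348632812) [0.1093 0.1138]
pin 390 ((542.596435546875, 145.72286987304688), (118.65029907226562, 30.233257293701172), 89.7647476196289) [0.1062 0.1131]
bail 186 ((606.4025268554688, 146.89369201660156), (177.60806274414062, 11.088733673095703), 89.38314819335938) [0.0577 0.0622]
```

View pics/t9.png

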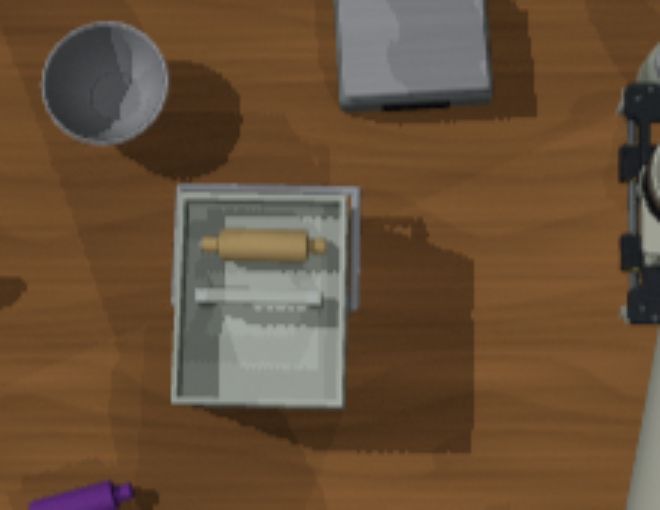

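The pin lies in the +x bay at about (263,244), the tray is seated, the bail is down, and the arm is clear. I'm handing in.

```bash
python3 -c "
from h import *
print(ticket.job_done())"
```

```text
the job is handed in; nothing more can be done
None
```

I folded the bail, set the tin in the bottom tray, seated the top tray on it, and laid the rolling pin in the top tray's +x bay. I handed the job in at about 30 s with the gripper clear; no verdict was reported.

**Last checks from the top camera:**
- **Bail:** the bar is at x 606 mm and height about 57 mm, level outside the end wall.
- **Top tray:** its centre is within about 1 mm of where I measured the bottom tray, and its turn within about 0.1°. The rim reads 109 mm high; 111 mm is expected, and this camera reads about 2 mm low. The lugs went in without side force, and the upward force came only at the end.
- **Pin:** it lies level on the floor between the handle and the end wall, about 1 mm from the bay centre in x and about 2 mm in y.
- **Tin:** it read centred and upright (rim 53 mm against 55 mm expected) before the top tray covered it, so I could not check it again afterwards.
- **Scale, bowl and jar:** the arm stayed clear of them. I didn't measure their positions again.

**Checks that disagreed:**
- A tilt reading of 0.05 rad on the held top tray came from wall points in the fit. The floor fits showed it level to within about 0.01 rad.
- Before the tray went in, the scene camera suggested about 2 mm of y offset, but the top camera showed almost none. I went with the top camera, and the tray seated cleanly.

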